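# Draw out the telescopic dusting brush and hold it over the shell chips

## Robot

A 7-joint arm with a two-finger parallel gripper is mounted at the origin on the work surface. World frame = base frame: x ahead of the robot, y to its left, z up, the work surface at z = 0. Lengths are in mm, angles in rad, forces in N, time in s.
With the tool pointing down it reaches from about 425 to 975 mm from the base axis. Payload 16.7 kg.
Tool frame: the origin (TCP) lies midway between the tips of the shut fingers; the grasp point (between the pads) lies 19 mm behind it; z points along the fingers, y is the line along which they close (so a half turn about z gives the same grasp; the last joint's range is limited). The gripper opens to 85 mm and grips with 20 to 120 N. Pads are 22 mm wide; open, the fingers measure 114 mm over their backs; the gripper's body (76 mm by 85 mm) begins 54 mm behind the grasp point. The pads swing forward as they close: fully open they stand 13 mm farther back than shut.
Start: joints at [-1.317, 0.426, 0.074, 1.606, -0.034, 1.111, -0.067], TCP at [264.598, 620.938, 231.302] pointing down, gripper open.
Joint ranges: [-2.85, 2.85], [-0.5, 2.14], [-1.23, 1.37], [0.21, 2.46], [-1.02, 4.16], [0.16, 2.05], [-2.73, 2.73]. Speed limits (rad/s): [1.89, 1.89, 2.39, 2.39, 3.01, 3.01, 3.01].

## Interface

Orientations are given as [roll, pitch, yaw] about the fixed x, y, z axes, in that order (R = Rz(yaw) Ry(pitch) Rx(roll)).
In Python, from rig import observe, camera, camera_model, hand_in gives the robot as it stands.
- The arm moves only by the shell command python3 -m creep 'ROWS' [FORCE]. ROWS is a JSON object whose one key "series" holds a list of rows, each a list of 3 entries, a list of its own where there are three numbers: the finger opening in cm, from 0 to 8.54, then the shift along the tool's x, y, z in cm, then the turn about the tool's z in rad. In form: {"series": [[grip, [x, y, z], spin], ...]}. A call has 1 to 8 rows; each row is the pose to reach, as a shift and turn from the pose commanded when the call began, along the tool's axes at that moment; what a row does not reach only later rows make up. A row lasts 1/12 s, in which the tool goes at most 41.7 mm and 7.16 degrees, less where a joint would pass 70% of its speed; a pose out of reach is approached as far as the arm can. A call with a gripper value outside its range is refused whole. The fingers move at their own pace and stop on an object; FORCE is the grip in N (left out, the last holds). Time passes only in rows, so rows that repeat a pose let the fingers close. It gives the time, the measured TCP pose, the force, the opening and the grip force at its end, in the units of the state.
- observe(): the state, without advancing time (a new reading comes with each control period).
- camera(name): name is "scene" or "top"; returns the picture (420x560x3 uint8, red, green, blue); there is no depth.
- camera_model(name): a dict with "mtx" (3x3 intrinsics, pixels), "k1" (the pictures are not rectified: a ray, as slopes to the right and down, at radius r is drawn at 1 + k1 r^2 times it, then the intrinsics apply), "R" (3x3) and "t" (3): a world point X has camera coordinates R X + t. Camera axes: x right, y down, z forward; pixel columns grow to the right and rows downward; lengths in mm; the calibration is good to about 2 mm. A picture is of the moment at which its call begins. camera_model takes no time and is no camera call.
- hand_in(): hands the job in; it is judged then, once.
The state is a dict: "clock": time; "qpos": joint angles; "qd": joint speeds; "tau": joint torques, N m; "eef_pos": TCP position; "orientation": TCP orientation; "wrist_force": force on the tool from outside, world axes, zero at the start; "wrist_torque": the same for the moment, N m; "opening": finger opening in mm; "gripper_force": force on a finger pad.
Only numpy, scipy, OpenCV 4.12 (cv2) and the standard library are available. Lean on these libraries where they do the work, as an engineer would, in place of code of your own. Each camera call takes 0.05 s, during which the arm holds its last target. There are 200 camera calls.

## Task

Take the telescopic dusting brush by its black grip, squeeze in the button on the side of the grip and pull the handle out past the first stop to the second stop, then lift the extended brush out of its rack. Finish while still holding it, extended and roughly level with the bristles down, so that the bristle tips hover about 10 cm above the bench right over the heap of shell chips inside the mirror frame. Leave the glue bottle, the hammer and the two chisels where they are.

Things in the scene. Friction and masses are not known exactly. Their poses are not given: they have to be found in the camera images.
- brush: handle of the telescopic dusting brush, lying level in the rack, bristles down: black grip 120 long, 30 wide, 26 high, straight sides (x = -85 to +35), aluminium tube 20 x 20 on to x = +160. Origin on the brush's long axis inside the grip, level with the button, 80 above the bench at the start. x runs along the brush to its head, the button is on the -y side, z up. Whole brush 140 to 230 g
- brush_button (a joint): button, 16 diameter, on the grip's -y side beside the brush's origin. 0 = out (5.5 mm proud: grip and button 35.5 across), 0.0055 = flush; spring 3 to 8 N. A pad closing on the grip over it presses it and keeps it in. From 0.0035 on the rod is unlocked; let out, it locks at the next stop
- button_face (a point): centre of the button's outer face; at rest 20.5 from the brush's axis along its -y
- brush_rod (a joint): how far the telescope is drawn out (m): 0 shut and locked, 0.080 first stop, 0.160 second stop and end of travel. Slides with about 4 N of friction and stays where left. With the button kept in it runs on past the first stop; with the button out it locks at each stop (2 mm of play)
- brush_tips (a point): centre of the bristle tips' underside; on the sliding steel rod (14 x 14), so in the brush's frame it is at x = 217.5 + extension, y = 0, z = -45 mm. Head: wooden crossbar 35 long, 100 wide, 20 high, centred 45 above this point, bristles 35 long under it. Held by the grip alone, the brush droops about 3 degrees to its head
- rack: brush rack screwed down: plywood board 200 x 100 x 18, two uprights notched from above. Origin under it, x towards the brush's head, to the robot's left; brush origin starts at x -110, z 80. Fork at x 80 (90 wide, 100 high, notch 20 wide) holds the rod, the head bears on it when the handle is pulled along -x (4 mm play). Cradle at x -55 (70 wide, 89 high, notch 26 wide) carries the tube
- frame: inlaid mirror frame lying flat on the bench, immovable: outer 300 (x) x 360 (y), rails 50 wide and 22 high, open inside. Origin under its centre
- chips: heap of shell chips on the bench in the frame's opening, about 80 across and 14 high, does not move. Origin at its centre on the bench
- glue: white glue bottle standing upright, 56 diameter, 150 high, origin under its centre; bystander
- hammer: hammer lying flat, 240 long, 60 wide at the head, about 26 high, origin under its middle; bystander
- chisel_long: old steel chisel lying flat, 150 x 12 x 12, origin under its middle; bystander
- chisel_short: old steel chisel lying flat, 115 x 12 x 12, origin under its middle; bystander
Not all that is in view belongs to the job. Of the things shaped like the rack, the plywood one is meant.

How it is judged:
By the outcome, as a careful person would: the job done as asked, in the order asked, and still so for the second after the job is handed in, while the arm keeps its last pose, push and grip.
It also fails if it takes over 42 s, if anything falls off the work surface, if the arm or the gripper's body presses on something with over 40 N, if the wrist force passes 120 N, or if a joint passes its speed limit or range.

## Working session

There is one attempt and no reset: what is moved stays moved. The work goes in short steps, Python scripts to look and compute and a shell command to move; the robot and the scene stay as the last step left them, time stands still between calls to the robot, and variables do not carry over. Pictures are saved under pics/ and viewed, at most 10 in all, crops included, and the job is handed in when it is done.

```bash
ls; mkdir -p pics; python3 - <<'E'
from rig import observe,camera,camera_model
import cv2,numpy as np
for n in("scene","top"):
    im=camera(n); cv2.imwrite(f"pics/{n}0.png",im[:,:,::-1]); m=camera_model(n)
    R=np.array(m["R"]);print(n,np.round(m["mtx"],1).tolist(),m["k1"],np.round(R,3).tolist(),np.round(-R.T@m["t"]))
s=observe();print({k:np.round(v,3).tolist() for k,v in s.items()})
E
```

```text
pics
scene [[387.9, 0.0, 280.4], [0.0, 387.9, 207.5], [0.0, 0.0, 1.0]] 0.004833787557708319 [[-0.862, 0.507, 0.004], [0.39, 0.668, -0.634], [-0.325, -0.545, -0.773]] [851. 430. 837.]
top [[414.5, 0.0, 278.9], [0.0, 414.5, 208.2], [0.0, 0.0, 1.0]] -0.014404325942790048 [[0.026, -1.0, -0.0], [-0.983, -0.025, -0.18], [0.18, 0.005, -0.984]] [ 311. -106. 1375.]
{'clock': 0.1, 'qpos': [-1.317, 0.427, 0.074, 1.607, -0.034, 1.111, -0.067], 'qd': [0.001, -0.002, 0.001, -0.001, 0.002, 0.001, -0.001], 'tau': [0.008, -95.154, 3.771, -46.441, 0.019, 0.007, -0.0], 'eef_pos': [264.458, 620.611, 230.659], 'orientation': [-3.14, 0.0, 2.739], 'wrist_force': [1.085, -0.061, -0.404], 'wrist_torque': [-0.006, -0.01, 0.002], 'gripper_force': 0.0, 'opening': 85.171}
```

View pics/scene0.png

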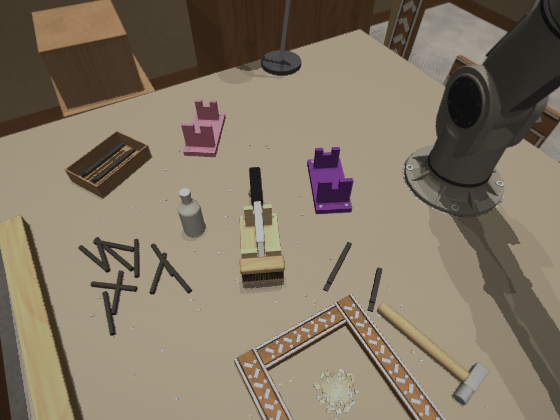

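View pics/top0.png

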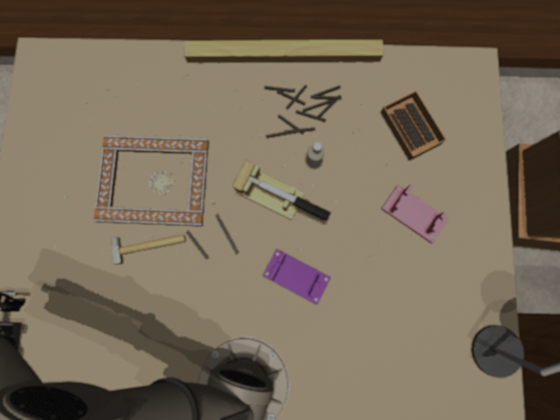

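The scene picture shows the brush with its black grip at (256,185), in a light rack at (262,235). The top picture has the grip at (312,208), head at (246,178) and chips at (162,182). Three things are rack-shaped (top pixels): light wood at (272,193), purple at (297,276) and pink at (415,213). The light wood one looks like plywood and carries the brush, so I'll confirm it in a crop and measure.

```bash
cat > h.py <<'E'
import numpy as np,cv2
from rig import observe,camera,camera_model
def ray(n,uv):
    m=camera_model(n);K=np.array(m["mtx"]);R=np.array(m["R"]);t=np.array(m["t"])
    p=(np.atleast_2d(uv)-K[:2,2])/[K[0,0],K[1,1]]
    q=p.copy()
    for _ in range(10): q=p/(1+m["k1"]*(q**2).sum(1,keepdims=True))
    return -R.T@t,np.c_[q,np.ones(len(q))]@R
def plane(n,uv,z):
    c,d=ray(n,uv);return c+d*((z-c[2])/d[:,2])[:,None]
def pix(n,X):
    m=camera_model(n);x=np.atleast_2d(X)@np.array(m["R"]).T+m["t"];q=x[:,:2]/x[:,2:];q=q*(1+m["k1"]*(q**2).sum(1,keepdims=True))
    K=np.array(m["mtx"]);return q*[K[0,0],K[1,1]]+K[:2,2]
def blob(mask,box):
    x0,y0,x1,y1=box;k=np.zeros_like(mask,np.uint8);k[y0:y1,x0:x1]=mask[y0:y1,x0:x1]
    n,l,s,c=cv2.connectedComponentsWithStats(k);i=1+s[1:,4].argmax()
    v,u=np.where(l==i);return np.c_[u,v].astype(float)
E
python3 - <<'E'
from h import *
T=camera("top");S=camera("scene")
a=cv2.resize(T[140:240,220:350],(520,400),interpolation=3);b=cv2.resize(S[150:300,200:310],(293,400),interpolation=3)
cv2.imwrite("pics/c1.png",np.hstack([a,b[:,:280]])[:,:,::-1])
g=T.max(2)
for nm,im,box in(("top",T,(285,185,340,230)),("scene",S,(240,160,275,212))):
    p=blob(im.max(2)<60,box)
    X=plane(nm,p,93)[:,:2];r=cv2.minAreaRect(X.astype(np.float32));print(nm,len(p),r,p.min(0),p.max(0))
h=cv2.cvtColor(T,cv2.COLOR_RGB2HSV)
print("head hsv",h[178,246],"rack",h[205,285],h[185,280],"chip",h[182,162],"bench",h[130,330])
E
```

```text
top 360 ((547.3580322265625, -200.30999755859375), (116.37593078613281, 33.01920700073242), 64.43470001220703) [293. 198.] [329. 220.]
scene 377 ((556.4435424804688, -192.01766967773438), (132.79763793945312, 28.39855194091797), 65.24678039550781) [249. 167.] [262. 205.]
head hsv [ 21 100 148] rack [ 32  59 156] [ 30  69 155] chip [ 30  37 143] bench [ 19  61 146]
```

View pics/c1.png

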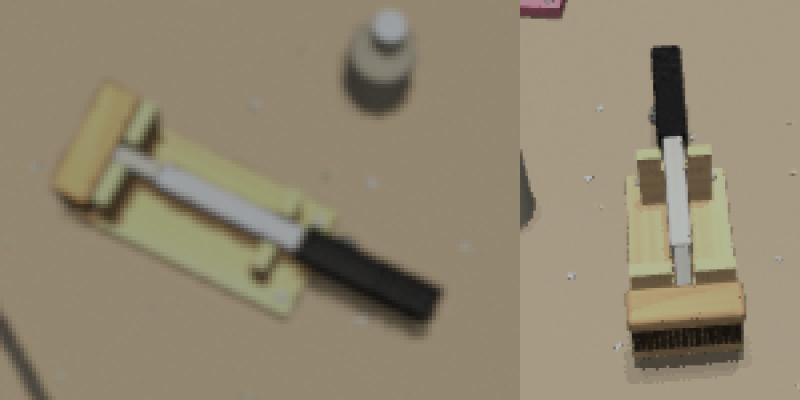

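The crop shows the yellow-green plywood rack under the brush. The bluish button is on the grip's left side in the scene view (crop pixel 652,113), and the head is at the fork end. Next I'll refine the axis with the tube and head, and locate the chips, frame and bystanders.

```bash
python3 - <<'E'
from h import *
T=camera("top");h=cv2.cvtColor(T,cv2.COLOR_RGB2HSV).astype(int);S=camera("scene");hs=cv2.cvtColor(S,cv2.COLOR_RGB2HSV).astype(int)
def rect(nm,p,z): return cv2.minAreaRect(plane(nm,p,z)[:,:2].astype(np.float32))
p=blob((h[...,1]>85)&(h[...,0]<27)&(h[...,2]>110),(230,155,262,195));print("head",len(p),rect("top",p,90),plane("top",p.mean(0),90))
p=blob((hs[...,1]>85)&(hs[...,0]<25)&(hs[...,2]>110),(235,250,290,275));print("headS",len(p),rect("scene",p,90))
p=blob((h[...,1]<40)&(h[...,2]>120),(250,175,300,208));print("tube",len(p),rect("top",p,90),plane("top",p.mean(0),90))
p=blob((T.max(2)<60),(285,185,340,230));X=plane("top",p,93);print("grip mean",X.mean(0))
p=blob((hs[...,1]<40)&(hs[...,2]>120),(245,200,275,255));print("tubeS",len(p),rect("scene",p,90))
# button bluish in scene
k=(S[...,2].astype(int)-S[...,0]>12);p=blob(k,(244,180,262,205));print("btn",len(p),p.mean(0),plane("scene",p.mean(0),80))
# chips
for nm,hh,box in(("top",h,(140,160,185,205)),("scene",hs,(310,362,365,415))):
    m=(hh[...,1]<48)&(hh[...,2]>140);x0,y0,x1,y1=box
    v,u=np.where(m[y0:y1,x0:x1]);q=np.c_[u+x0,v+y0].astype(float);X=plane(nm,q,5);print("chips",nm,len(q),X.mean(0),np.median(X,0),np.percentile(X,[3,97],0)[:,:2].tolist())
fr=np.array([[103,138],[208,139],[203,225],[95,221.]]);print("frame corners",plane("top",fr,22).round().tolist())
for a in([317,147],[226,233],[198,244],[150,244]):print(a,plane("top",a,150 if a[0]==317 else 10).round())
E
```

```text
head 255 ((651.43359375, 16.37068748474121), (33.884674072265625, 96.34393310546875), 64.73463439941406) [[648.7602925   16.88070839  90.        ]]
headS 329 ((653.9568481445312, 19.206945419311523), (36.71680450439453, 97.78216552734375), 65.59114837646484)
tube 285 ((610.4946899414062, -76.00145721435547), (158.95724487304688, 20.493255615234375), 65.26496887207031) [[607.58062409 -81.37597876  90.        ]]
grip mean [ 546.2299261  -201.45549445   93.        ]
tubeS 394 ((611.1105346679688, -73.04109954833984), (158.85972595214844, 18.985971450805664), 65.3203125)Traceback (most recent call last):
  File "<stdin>", line 10, in <module>
  File "h.py", line 16, in blob
    n,l,s,c=cv2.connectedComponentsWithStats(k);i=1+s[1:,4].argmax()
                                                    ~~~~~~~~~~~~~~^^
ValueError: attempt to get argmax of an empty sequence
```

```bash
python3 - <<'E'
from h import *
T=camera("top");h=cv2.cvtColor(T,cv2.COLOR_RGB2HSV).astype(int);S=camera("scene");hs=cv2.cvtColor(S,cv2.COLOR_RGB2HSV).astype(int)
for nm,hh,box in(("top",h,(140,160,185,205)),("scene",hs,(310,362,365,415))):
    m=(hh[...,1]<48)&(hh[...,2]>140);x0,y0,x1,y1=box
    v,u=np.where(m[y0:y1,x0:x1]);q=np.c_[u+x0,v+y0].astype(float);X=plane(nm,q,5);print("chips",nm,len(q),X.mean(0),np.median(X,0),np.percentile(X,[3,97],0)[:,:2].tolist())
fr=np.array([[103,138],[208,139],[203,225],[95,221.]]);print("frame corners",plane("top",fr,22).round().tolist())
for a in([317,147],[226,233],[198,244],[150,244]):print(a,plane("top",a,150 if a[0]==317 else 10).round())
a=np.deg2rad(65);o=np.array([560,-179.3,80]);x=np.array([np.cos(a),np.sin(a),0]);y=np.array([-x[1],x[0],0])
P=np.array([o,o-20.5*y,o-85*x,o+35*x,o+217.5*x]);print("top",pix("top",P+[0,0,10]).round(1).tolist());print("scene",pix("scene",P).round(1).tolist())
E
```

```text
chips top 254 [642.78349571 309.78666188   5.        ] [642.90943924 308.1358553    5.        ] [[608.3601722962886, 274.9130544767283], [673.7356340942762, 344.5141695875297]]
chips scene 1015 [646.44618806 308.57001468   5.        ] [647.22758864 308.41101238   5.        ] [[610.9216995368923, 275.8137383090866], [680.7429076213035, 344.13673988808006]]
frame corners [[789.0, 511.0, 22.0], [794.0, 150.0, 22.0], [496.0, 149.0, 22.0], [500.0, 508.0, 22.0]]
[317, 147] [[ 731. -213.  150.]]
[226, 233] [[473.  74.  10.]]
[198, 244] [[435. 164.  10.]]
[150, 244] [[430. 323.  10.]]
top [[304.2, 204.7], [307.0, 199.0], [328.5, 216.6], [294.2, 199.9], [243.0, 175.0]]
scene [[256.8, 192.2], [248.9, 192.7], [255.0, 169.1], [257.6, 202.4], [262.3, 264.1]]
```

Estimates: brush origin about (560,-179,80) with yaw about 65°, chips about (644,309). The head, tube and grip spacings match the given sizes. I'll add a helper that prints tool-axis shifts, then start moving.

```bash
cat >> h.py <<'E'
def go(x,y,z,yaw):
    from scipy.spatial.transform import Rotation as Ro
    s=observe();R=Ro.from_euler("xyz",s["orientation"]);d=R.inv().apply(np.array([x,y,z])-s["eef_pos"])/10
    w=(s["orientation"][2]-np.deg2rad(yaw)+np.pi)%(2*np.pi)-np.pi
    print("shift cm",d.round(2),"spin",round(w,3),"q",np.round(s["qpos"],2),"F",np.round(s["wrist_force"],1),"rpy",np.round(s["orientation"],3),"t",s["clock"])
E
python3 -c "
from h import *
go(560,-179,200,65)"
```

```text
shift cm [-58.54 -62.     3.13] spin 1.604 q [-1.32  0.43  0.07  1.61 -0.03  1.11 -0.07] F [ 0.7 -0.  -0.5] rpy [-3.141 -0.     2.739] t 0.4
```

```bash
python3 -m creep '{"series": [[8.5,[-2.7,-2.9,0],0.08],[8.5,[-5.4,-5.8,0],0.16],[8.5,[-8.1,-8.7,0],0.24],[8.5,[-10.8,-11.6,0],0.32],[8.5,[-13.5,-14.5,0],0.4],[8.5,[-16.2,-17.4,0],0.48],[8.5,[-18.9,-20.3,0],0.56],[8.5,[-21.6,-23.2,0],0.64]]}' 90; python3 -c "
from h import *
go(560,-179,200,65)"
```

```text
clock: 1.07
eef_pos: [372.6, 321.0, 231.5]
orientation: [3.141, -0.0, 2.095]
wrist_force: [1.0, 1.0, 0.6]
opening: 84.8
gripper_force: 0.0
shift cm [-52.67  -8.8    3.12] spin 0.96 q [-1.11  0.12  0.29  2.02 -0.04  1.   -0.27] F [1.  1.  0.6] rpy [ 3.141 -0.     2.095] t 1.0667
```

```bash
python3 -m creep '{"series": [[8.5,[-4,-0.6,0],0.08],[8.5,[-8,-1.2,0],0.16],[8.5,[-12,-1.9,0],0.24],[8.5,[-16,-2.6,0],0.32],[8.5,[-20,-3.3,0],0.4],[8.5,[-24,-4,0],0.48],[8.5,[-28,-4.7,0],0.56],[8.5,[-32,-5.3,0],0.64]]}'; python3 -c "
from h import *
go(560,-179,180,65)"
```

```text
clock: 1.73
eef_pos: [488.0, 17.7, 231.8]
orientation: [3.141, -0.001, 1.455]
wrist_force: [0.9, 0.4, 0.3]
opening: 84.7
gripper_force: 0.0
shift cm [-18.71   9.42   5.17] spin 0.32 q [-0.73  0.12  0.62  2.04 -0.08  1.   -0.19] F [0.9 0.4 0.3] rpy [ 3.141e+00 -1.000e-03  1.455e+00] t 1.7333
```

```bash
python3 -m creep '{"series": [[8.5,[-3.5,1.7,0.8],0.06],[8.5,[-7,3.4,1.6],0.12],[8.5,[-10.5,5.1,2.4],0.18],[8.5,[-14,6.8,3.2],0.24],[8.5,[-17,8.4,4.2],0.3],[8.5,[-18.7,9.4,5.2],0.32],[8.5,[-18.7,9.4,5.2],0.32],[8.5,[-18.7,9.4,5.2],0.32]]}'; python3 -c "
from h import *
go(560,-179,58,65)
T=camera('top');S=camera('scene')
cv2.imwrite('pics/c2.png',np.hstack([cv2.resize(T[130:250,220:360],(467,400)),cv2.resize(S[130:290,200:320],(300,400))])[:,:,::-1])"
```

```text
clock: 2.4
eef_pos: [559.9, -177.8, 178.7]
orientation: [-3.14, 0.001, 1.137]
wrist_force: [0.3, 0.9, -0.3]
opening: 85.1
gripper_force: 0.0
shift cm [-0.09  0.08 12.07] spin 0.002 q [-0.36  0.41  0.72  1.89 -0.33  0.96  0.07] F [ 0.3  0.9 -0.3] rpy [-3.140e+00  1.000e-03  1.137e+00] t 2.4
```

View pics/c2.png

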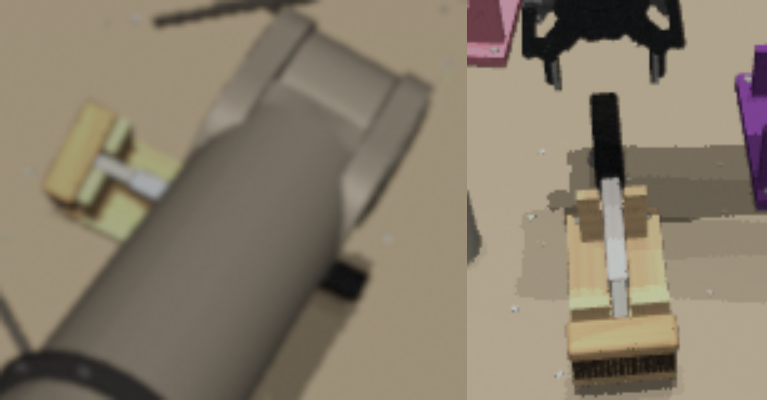

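The scene half shows the fingers straddling the grip's line evenly (crop 555 and 657, brush 605). Descending.

```bash
python3 -m creep '{"series": [[8.5,[-0.1,0.1,3],0],[8.5,[-0.1,0.1,6],0],[8.5,[-0.1,0.1,8.5],0],[8.5,[-0.1,0.1,10.5],0],[8.5,[-0.1,0.1,12],0],[8.5,[-0.1,0.1,12],0],[8.5,[-0.1,0.1,12],0],[8.5,[-0.1,0.1,12],0]]}'; python3 -c "
from h import *
go(560,-179,58,65)
S=camera('scene')
cv2.imwrite('pics/c3.png',cv2.resize(S[130:290,200:320],(600,800))[:600,:,::-1])"
```

```text
clock: 3.17
eef_pos: [561.5, -177.5, 60.7]
orientation: [3.14, -0.001, 1.14]
wrist_force: [0.7, -0.0, -0.0]
opening: 85.0
gripper_force: 0.0
shift cm [-0.2  -0.07  0.27] spin 0.005 q [-0.26  0.57  0.6   1.96 -0.47  0.75  0.19] F [ 0.7 -0.  -0. ] rpy [ 3.14e+00 -1.00e-03  1.14e+00] t 3.1667
```

View pics/c3.png

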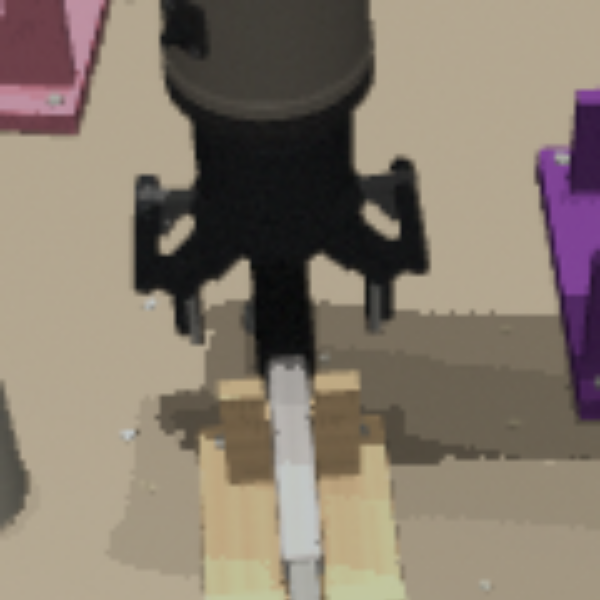

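The button shows at scene pixel (250,193), against a predicted (249,193), and it lies between the pads. Correcting by 2–3 mm and closing.

```bash
python3 -m creep '{"series": [[8.5,[-0.2,0,0.2],0],[6,[-0.2,0,0.2],0],[4.5,[-0.2,0,0.2],0],[3.5,[-0.2,0,0.2],0],[2,[-0.2,0,0.2],0],[2,[-0.2,0,0.2],0],[2,[-0.2,0,0.2],0],[2,[-0.2,0,0.2],0]]}' 90;  python3 -m creep '{"series": [[2,[0,0,0],0],[2,[0,0,0],0],[2,[0,0,0],0],[2,[0,0,0],0]]}' 90; python3 -c "
from h import *
go(560,-179,58,65)"
```

```text
clock: 3.88
eef_pos: [560.0, -179.8, 57.6]
orientation: [3.142, -0.0, 1.139]
wrist_force: [-1.2, 0.1, 5.3]
opening: 28.5
gripper_force: 89.8
clock: 4.22
eef_pos: [560.0, -179.8, 57.6]
orientation: [3.142, -0.0, 1.139]
wrist_force: [-1.3, 1.2, 5.6]
opening: 28.9
gripper_force: 89.8
shift cm [ 0.07 -0.03 -0.04] spin 0.004 q [-0.25  0.57  0.6   1.97 -0.47  0.74  0.19] F [-1.3  1.2  5.6] rpy [ 3.142 -0.     1.139] t 4.2167
```

Opening is about 29 mm, so the button is flush. Pulling along tool −x.

```bash
python3 -m creep '{"series": [[2,[-0.5,0,0],0],[2,[-1.5,0,0],0],[2,[-2.5,0,0],0],[2,[-3.5,0,0],0],[2,[-4.5,0,0],0],[2,[-5.5,0,0],0],[2,[-6.5,0,0],0],[2,[-7.5,0,0],0]]}'; python3 -m creep '{"series": [[2,[-1,0,0],0],[2,[-2,0,0],0],[2,[-3,0,0],0],[2,[-4,0,0],0],[2,[-5,0,0],0],[2,[-6,0,0],0],[2,[-7,0,0],0],[2,[-7,0,0],0]]}'; python3 -c "
from h import *
go(560,-179,58,65)"
```

```text
clock: 4.88
eef_pos: [527.9, -248.7, 57.2]
orientation: [-3.141, 0.0, 1.139]
wrist_force: [2.2, 3.4, -0.6]
opening: 29.1
gripper_force: 88.9
clock: 5.55
eef_pos: [497.8, -313.9, 57.4]
orientation: [3.141, 0.001, 1.136]
wrist_force: [0.8, -0.4, -1.8]
opening: 29.1
gripper_force: 88.9
shift cm [14.86 -0.03 -0.07] spin 0.002 q [ 0.    0.57  0.59  1.96 -0.46  0.74  0.44] F [ 0.8 -0.4 -1.8] rpy [3.141e+00 1.000e-03 1.136e+00] t 5.55
```

```bash
python3 -m creep '{"series": [[2,[-0.4,0,0],0],[2,[-0.8,0,0],0],[2,[-1.2,0,0],0],[2,[-1.4,0,0],0],[2,[-1.5,0,0],0],[2,[-1.5,0,0],0]]}'; python3 -c "
from h import *
go(560,-179,58,65)
T=camera('top');S=camera('scene')
cv2.imwrite('pics/c4.png',np.hstack([cv2.resize(T[130:270,220:370],(429,400)),cv2.resize(S[110:290,190:320],(289,400))])[:,:,::-1])"
```

```text
clock: 6.05
eef_pos: [492.9, -325.3, 57.3]
orientation: [3.142, 0.0, 1.139]
wrist_force: [1.5, 0.1, -1.5]
opening: 28.9
gripper_force: 88.9
shift cm [16.1  -0.03 -0.07] spin 0.004 q [ 0.02  0.58  0.59  1.96 -0.46  0.74  0.46] F [ 1.5  0.1 -1.5] rpy [3.142 0.    1.139] t 6.05
```

```bash
python3 -m creep '{"series": [[2,[-0.1,0,0],0],[2,[-0.2,0,0],0],[2,[-0.3,0,0],0],[2,[-0.3,0,0],0]]}' | grep -E "eef|wrist"; python3 -m creep '{"series": [[2,[-0.1,0,0],0],[2,[-0.2,0,0],0],[2,[-0.2,0,0],0]]}'| grep -E "eef|wrist"; python3 -m creep '{"series": [[2,[-0.1,0,0],0],[2,[-0.2,0,0],0],[2,[-0.2,0,0],0]]}'| grep -E "eef|wrist"
```

```text
eef_pos: [491.6, -327.8, 57.3]
wrist_force: [0.9, 3.0, -1.6]
eef_pos: [491.2, -329.0, 57.3]
wrist_force: [3.5, 7.4, -1.3]
eef_pos: [491.4, -329.1, 57.1]
wrist_force: [8.9, 14.3, -2.2]
```

The stop shows 164 mm out, which is the 4 mm play plus 160, with force rising to 17 N. Easing forward a little and lifting.

```bash
python3 -m creep '{"series": [[2,[0.3,0,0],0],[2,[0.6,0,0],0],[2,[0.6,0,-0.8],0],[2,[0.6,0,-1.8],0],[2,[0.6,0,-3],0],[2,[0.6,0,-4.5],0],[2,[0.6,0,-6],0],[2,[0.6,0,-7.5],0]]}'; python3 -m creep '{"series": [[2,[0,0,-1.5],0],[2,[0,0,-3],0],[2,[0,0,-4.5],0],[2,[0,0,-5.5],0],[2,[0,0,-6],0],[2,[0,0,-6],0]]}'; python3 -c "
from h import *
go(485,-33,145,65)
T=camera('top');S=camera('scene')
cv2.imwrite('pics/c5.png',np.hstack([cv2.resize(T[130:270,220:370],(429,400)),cv2.resize(S[110:310,190:330],(280,400))])[:,:,::-1])"
```

```text
clock: 7.65
eef_pos: [492.3, -326.6, 134.3]
orientation: [3.141, 0.0, 1.138]
wrist_force: [0.8, 0.7, -1.7]
opening: 29.0
gripper_force: 88.9
clock: 8.15
eef_pos: [492.8, -326.4, 193.7]
orientation: [3.14, -0.0, 1.139]
wrist_force: [-0.8, 0.0, -1.5]
opening: 29.2
gripper_force: 88.9
shift cm [ 26.31 -13.01   4.85] spin 0.004 q [-0.08  0.4   0.72  1.87 -0.31  0.99  0.34] F [-0.8  0.  -1.5] rpy [ 3.14  -0.     1.139] t 8.15
```

View pics/c5.png

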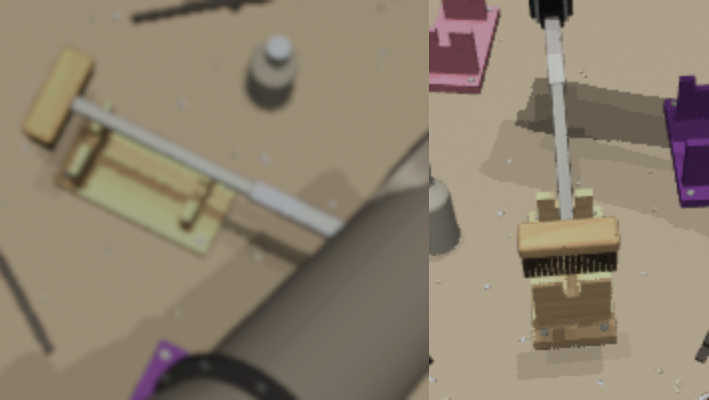

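The brush is out of the rack and extended: head at crop (568,238), clear of the fork, with a long steel rod showing. Carrying it over to the chips.

```bash
python3 -m creep '{"series": [[2,[1,-0.5,0],0],[2,[3,-1.5,0],0],[2,[5.5,-2.7,0],0],[2,[8,-4,0],0],[2,[10.5,-5.2,0],0],[2,[13,-6.5,0],0],[2,[15.5,-7.7,0],0],[2,[18,-9,0],0]]}'; python3 -m creep '{"series": [[2,[2.5,-1.2,0],0],[2,[5,-2.4,0],0],[2,[7,-3.4,0],0],[2,[8,-3.9,0],0],[2,[8.3,-4,0],0],[2,[8.3,-4,0],0],[2,[8.3,-4,0],0],[2,[8.3,-4,0],0]]}';  python3 - <<'E'
from h import *
go(485,-33,145,65)
T=camera('top');S=camera('scene')
cv2.imwrite('pics/t6.png',T[:,:,::-1]);cv2.imwrite('pics/s6.png',S[:,:,::-1])
cv2.imwrite('pics/c6.png',np.hstack([cv2.resize(T[120:250,90:260],(400,306)),cv2.resize(S[220:420,210:420],(321,306))])[:,:,::-1])
E
```

```text
clock: 8.92
eef_pos: [485.3, -123.0, 191.6]
orientation: [-3.14, 0.001, 1.139]
wrist_force: [1.1, 0.1, -1.7]
opening: 28.7
gripper_force: 88.9
clock: 9.58
eef_pos: [484.4, -33.7, 192.1]
orientation: [-3.141, 0.001, 1.137]
wrist_force: [0.5, 0.6, -1.6]
opening: 29.0
gripper_force: 88.9
shift cm [0.09 0.03 4.71] spin 0.003 q [-0.66  0.18  0.67  2.09 -0.14  0.91 -0.34] F [ 0.5  0.6 -1.6] rpy [-3.141e+00  1.000e-03  1.137e+00] t 9.5833
```

View pics/c6.png

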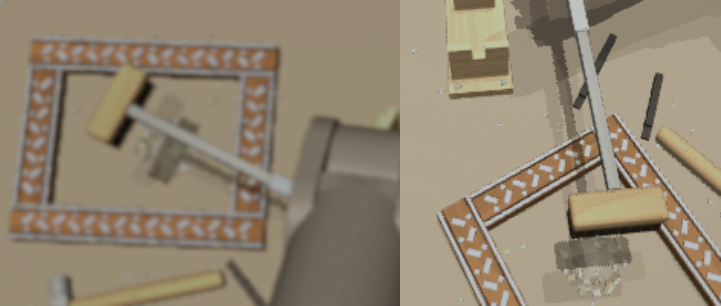

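The crop shows the head over the frame opening: crossbar near top pixel (140,165) and scene pixel (353,357), rod clear of the rails, hammer and chisels undisturbed. I'll triangulate the crossbar's top face.

```bash
cat >> h.py <<'E'
def head(a=(140,165),b=(353,355)):
    out=[];r={}
    for n,c in(("top",a),("scene",b)):
        I=camera(n);h=cv2.cvtColor(I,cv2.COLOR_RGB2HSV).astype(int)
        m=(h[...,1]>85)&(h[...,0]>14)&(h[...,0]<27)&(h[...,2]>(115 if n=="top" else 150))
        p=blob(m,(c[0]-42,c[1]-42,c[0]+42,c[1]+42));r[n]=(len(p),p.mean(0),p);out.append(ray(n,p.mean(0)))
        print(n,len(p),p.mean(0).round(1),p.min(0),p.max(0))
    (c1,d1),(c2,d2)=[(c,d[0]) for c,d in out]
    k=np.linalg.lstsq(np.c_[d1,-d2],c2-c1,rcond=None)[0];A=c1+k[0]*d1;B=c2+k[1]*d2
    X=(A+B)/2;print("top face",X.round(1),"gap",np.linalg.norm(A-B).round(1))
    for n in r: print(n,cv2.minAreaRect(plane(n,r[n][2],X[2])[:,:2].astype(np.float32)))
    return X
E
python3 - <<'E'
from h import *
I=cv2.imread('pics/s6.png')[:,:,::-1];h=cv2.cvtColor(np.ascontiguousarray(I),cv2.COLOR_RGB2HSV)
print(h[342:376:2,352].tolist())
head()
E
```

```text
[[30, 11, 160], [18, 96, 168], [21, 85, 185], [19, 91, 185], [19, 90, 185], [23, 80, 186], [26, 74, 187], [24, 75, 186], [24, 74, 186], [26, 73, 186], [22, 80, 186], [18, 96, 178], [17, 107, 110], [18, 110, 65], [14, 98, 34], [14, 100, 33], [20, 50, 173]]
top 305 [138.7 164. ] [127. 146.] [151. 179.]
scene 554 [359.7 351.1] [321. 324.] [391. 367.]
top face [637.9 309.1 227.9] gap 7.9
top ((645.2826538085938, 305.7646789550781), (34.1253547668457, 101.26803588867188), 65.99668884277344)
scene ((635.8172607421875, 298.471923828125), (63.61927795410156, 107.91857147216797), 64.98697662353516)
```

```bash
sed -i 's/h\[...,1\]>85)/h[...,1]>(85 if n=="top" else 65))/; s/else 150))/else 168))/' h.py
sed -i 's/p=blob(m,(c\[0\]-42.*+42));r/m=cv2.morphologyEx(m.astype(np.uint8),cv2.MORPH_OPEN,np.ones((5,5)));p=blob(m,(c[0]-42,c[1]-42,c[0]+42,c[1]+42));r/' h.py
python3 -c "
from h import *
head()"
```

```text
top 231 [139.2 164.7] [128. 149.] [149. 178.]
scene 1083 [354.9 353.7] [322. 343.] [385. 365.]
top face [640.9 308.8 216.8] gap 1.2
top ((645.6463623046875, 310.03857421875), (31.455514907836914, 99.33839416503906), 63.9465446472168)
scene ((643.221435546875, 308.6287841796875), (31.3106746673584, 97.60957336425781), 64.77339172363281)
```

Crossbar top face is at (641,309,217), so the tips are about 162 above the bench and centred on the chips. Lowering about 5.5 cm and re-measuring.

```bash
python3 -m creep '{"series": [[2,[0.2,0,0.6],0],[2,[0.2,0.1,1.6],0],[2,[0.2,0.1,2.8],0],[2,[0.2,0.1,4],0],[2,[0.2,0.1,5],0],[2,[0.2,0.1,5.5],0],[2,[0.2,0.1,5.5],0],[2,[0.2,0.1,5.5],0]]}';  python3 - <<'E'
from h import *
I=camera('scene');T=camera('top');cv2.imwrite('pics/c7.png',np.hstack([cv2.resize(I[260:420,270:430],(400,400)),cv2.resize(T[120:250,90:220],(400,400))])[:,:,::-1])
X=head((142,170),(352,372))
s=observe();print(s["clock"],s["eef_pos"],s["wrist_force"])
E
```

```text
clock: 10.55
eef_pos: [486.3, -31.5, 137.1]
orientation: [-3.141, 0.001, 1.138]
wrist_force: [0.8, -0.6, -1.3]
opening: 29.4
gripper_force: 88.9
top 115 [139.  176.6] [133. 172.] [145. 182.]
scene 970 [349.7 366.2] [319. 356.] [377. 377.]
top face [630.4 318.6 153.5] gap 25.7
top ((620.716552734375, 328.45135498046875), (31.397050857543945, 36.682403564453125), 1.4278180599212646)
scene ((642.625244140625, 309.05120849609375), (31.898426055908203, 98.81649780273438), 65.15499877929688)
10.75 [486.68095157 -31.27470648 137.81656147] [ 0.27572822 -0.43682563 -1.2330853 ]
```

View pics/c7.png

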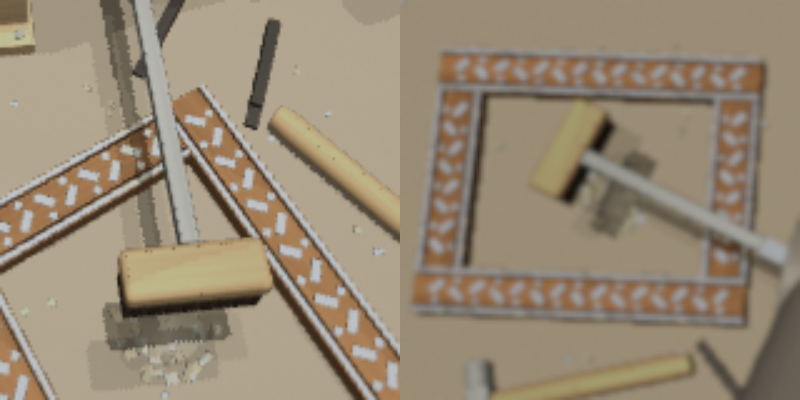

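The head (crop left 195,275; right 572,148) sits over the heap within the frame. The top mask picked up a frame piece, so I'll measure again with a tighter box.

```bash
python3 - <<'E'
from h import *
import h as H
b0=H.blob
def b(m,box):
    if box[0]<200: box=(128,148,162,188)
    return b0(m,box)
H.blob=b
X=head((146,168),(352,372))
# image-edge cross-check: full-size (unopened) top mask
T=camera('top');h=cv2.cvtColor(T,cv2.COLOR_RGB2HSV).astype(int)
for v in(85,100,115):
    p=b0((h[...,1]>85)&(h[...,0]>14)&(h[...,0]<27)&(h[...,2]>v),(128,148,162,188));r=cv2.minAreaRect(plane("top",p,160)[:,:2].astype(np.float32));print(v,len(p),r)
s=observe();o=s["eef_pos"];print(o,s["clock"], np.linalg.norm(X[:2]-o[:2]))
E
```

```text
top 122 [139.6 176.2] [133. 170.] [146. 182.]
scene 986 [349.6 366.4] [319. 356.] [377. 377.]
top face [631.2 317.9 152.8] gap 23.8
top ((627.085205078125, 327.232666015625), (32.51444625854492, 45.417877197265625), 63.79680252075195)
scene ((642.170166015625, 309.1351318359375), (31.822969436645508, 99.06974029541016), 64.8978500366211)
85 307 ((650.3286743164062, 311.96746826171875), (38.337371826171875, 104.21023559570312), 67.66996765136719)
100 292 ((649.4154663085938, 313.0082702636719), (35.782413482666016, 101.524658203125), 66.66565704345703)
115 281 ((648.807861328125, 313.42578125), (33.032081604003906, 99.7290267944336), 64.78089141845703)
[486.52262853 -31.25786138 137.63239567] 10.9 377.957508340611
```

```bash
python3 - <<'E'
from h import *
T=camera('top');S=camera('scene');M={}
for n,I,box,s,v in(("top",T,(128,148,162,188),85,105),("scene",S,(310,340,395,385),65,168)):
    h=cv2.cvtColor(I,cv2.COLOR_RGB2HSV).astype(int)
    p=blob((h[...,1]>s)&(h[...,0]>14)&(h[...,0]<27)&(h[...,2]>v),box);M[n]=p;print(n,len(p),p.mean(0))
for z in(150,156,162,168,174):
    print(z,[ (np.round(r[0],1),np.round(r[1],1),round(r[2],1)) for r in (cv2.minAreaRect(plane(n,M[n],z)[:,:2].astype(np.float32)) for n in M)])
(c1,d1),(c2,d2)=[ray(n,cv2.minAreaRect(M[n].astype(np.float32))[0]) for n in M]
k=np.linalg.lstsq(np.c_[d1[0],-d2[0]],c2-c1,rcond=None)[0];print(c1+k[0]*d1[0],c2+k[1]*d2[0])
# bare rod centreline near head: heights by matching line in both views
E
```

```text
top 282 [143.96453901 168.89716312]
scene 1081 [348.49953747 367.13783534]
150 [(array([651.6, 316.7]), array([ 35.9, 101.1]), 66.8), (array([641.1, 308.2]), array([33.1, 99.5]), 65.3)]
156 [(array([649.9, 314.6]), array([ 35.7, 100.6]), 66.8), (array([642.9, 309.3]), array([32.8, 98.6]), 65.3)]
162 [(array([648.3, 312.6]), array([ 35.5, 100.1]), 66.8), (array([644.7, 310.4]), array([32.5, 97.7]), 65.3)]
168 [(array([646.6, 310.5]), array([35.3, 99.6]), 66.8), (array([646.6, 311.4]), array([32.2, 96.9]), 65.3)]
174 [(array([644.9, 308.4]), array([35.2, 99.1]), 66.8), (array([648.4, 312.5]), array([31.9, 96. ]), 65.3)]
[646.46103014 311.17856238 166.7931125 ] [646.20820587 311.46117189 166.82054265]
```

```bash
python3 - <<'E'
from h import *
T=camera('top');S=camera('scene')
a=cv2.resize(S[340:400,312:384],(432,360),interpolation=cv2.INTER_CUBIC);b=cv2.resize(T[145:190,125:165],(320,360),interpolation=cv2.INTER_CUBIC)
cv2.imwrite('pics/c8.png',np.hstack([a,b])[:,:,::-1])
E
```

```text
(no output)
```

View pics/c8.png

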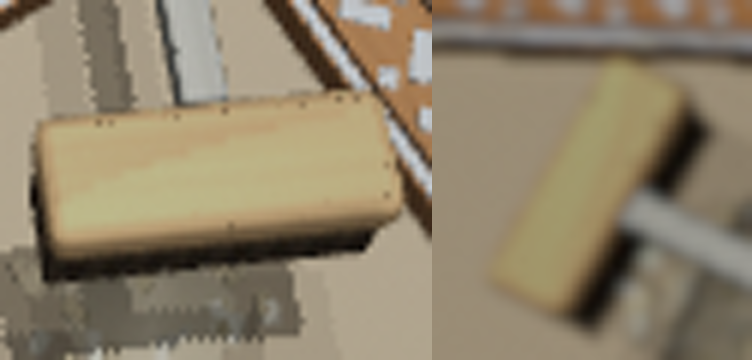

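```bash
python3 - <<'E'
from h import *
(c1,d1),(c2,d2)=ray("top",[144.3,167.8]),ray("scene",[347.8,366.2])
k=np.linalg.lstsq(np.c_[d1[0],-d2[0]],c2-c1,rcond=None)[0];print(c1+k[0]*d1[0],c2+k[1]*d2[0])
for z in(95,105,115):print(z,plane("scene",[345.8,384.0],z).round(1))
o=observe()["eef_pos"]
for e in(1,2,3):
    t=np.deg2rad(e);u=np.array([np.cos(1.138)*np.cos(t),np.sin(1.138)*np.cos(t),-np.sin(t)]);w=np.array([np.cos(1.138)*np.sin(t),np.sin(1.138)*np.sin(t),np.cos(t)])
    g=o+[0,0,22.4];h=g+377.5*u
    print(e,"topface",(h+10*w).round(1),pix("top",h+10*w).round(1),pix("scene",h+10*w).round(1),"tips",(h-45*w).round(1),"frontedge",pix("scene",h-45*w+15*u).round(1))
E
```

```text
[646.39449881 310.013758   166.62966667] [646.34001027 310.07450917 166.63546794]
95 [[646.3 320.5  95. ]]
105 [[649.  321.9 105. ]]
115 [[651.8 323.4 115. ]]
1 topface [644.7 311.5 163.2] [[144.1 168.6]] [[348.8 367.1]] tips [644.3 310.6 108.2] frontedge [[346.1 385.2]]
2 topface [644.7 311.5 156.6] [[144.8 169.2]] [[348.3 368.3]] tips [643.9 309.8 101.7] frontedge [[345.5 385.7]]
3 topface [644.7 311.4 150. ] [[145.5 169.8]] [[347.7 369.5]] tips [643.5 308.8  95.1] frontedge [[344.8 386.1]]
```

Measured tips are about 109 mm up at (644,310), against the chips at (644,309). Lowering 6 mm, settling, then handing in.

```bash
python3 -m creep '{"series": [[2,[0,0,0.3],0],[2,[0,0,0.6],0],[2,[0,0,0.6],0],[2,[0,0,0.6],0],[2,[0,0,0.6],0],[2,[0,0,0.6],0],[2,[0,0,0.6],0],[2,[0,0,0.6],0]]}' && python3 -c "
from rig import hand_in
print(hand_in())"
```

```text
clock: 11.77
eef_pos: [486.4, -31.3, 131.4]
orientation: [3.142, -0.0, 1.139]
wrist_force: [-0.6, -1.2, -1.2]
opening: 28.9
gripper_force: 88.9
the job is handed in; nothing more can be done
None
```

I handed the job in at about 12 s: the brush is extended to its second stop, out of the rack and still gripped, with its bristle tips about 10 cm above the chip heap (estimated from the cameras to within about 1 cm); the glue bottle, hammer and chisels were not touched.

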